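File a drive cartridge between its two set mates in a sprung rack

TASK

The copying is finished: take the blue-handled drive cartridge out of the black dock and file it in the grey sprung rack between the two blue-handled cartridges there, working them apart with its tapered foot; where it sticks do not force it, but ease the neighbours over sideways. Let go and press it gently the rest of the way until it stands upright and fully home, level with the others. All the cartridges stay down in the rack, and the other things on the bench are left as they lie.

Things in the scene. Friction and masses are not known exactly. Their poses are not given: they have to be found in the camera images.
- cart_mid (a point): Cartridge in the dock: flat grey box, blue grip ridge and end stripes, about 0.2 kg. Point: centre of its shell, 56 mm above the underside. x along its 78 mm width, y through its 22 mm thickness, z up. The shell is 112 mm high; it is 22 mm thick from 18 to 104 mm above the underside. Below, both faces taper straight to a foot 7 mm thick. Stands loosely in the dock, draws straight up.
- cart_top (a point): Top of the same cartridge's shell, 112 mm above its underside, same axes. From 104 mm up both shoulders bevel straight, from 22 mm to 12 mm thickness here. On this point stands the blue grip ridge, 46 mm along x, 12 mm along y, 6 mm high (118 mm in all). All four cartridges have this same shape and size.
- cart_blue_a_mid (a point): First blue-handled cartridge in the rack, loose; point at the centre of its shell (56 mm up), axes as the other's. It stands at either end of the row of three: against the fixed cheek or against the follower.
- cart_blue_b_mid (a point): Second blue-handled cartridge in the rack, loose; point at the centre of its shell. The middle one of the three, face to face with the first blue one: no gap, only the V-groove of their bevelled shoulders, 10 mm wide at the top, 8 mm deep. A cartridge pushed at its top leans away while its foot stays and blocks the way down; pushed about 10 mm further sideways by the one going in, then let back, its foot comes along.
- cart_orange_mid (a point): Orange-handled cartridge in the rack, loose; point at the centre of its shell. It stands at the other end of the row.
- rack: Grey filing rack, fixed, 112 x 190 mm, open at the top; origin on its underside. The row runs along its y, the cartridges' width along x. Floor 8 mm above the origin: a cartridge fully home has its centre at 64 mm, shell top at 120 mm, ridge top at 126 mm. Front and back rails, 32 mm high, leave 86 mm clear, centred on x = 0. Row centres at y = +33, +11, -11 mm.
- rack_cheek (a point): Fixed cheek at the rack's +y end, 7 mm thick; point on its inner face (rack y = +44 mm) at floor height; its top is 104 mm above this point. The row is squeezed against it. Cartridges on the cheek side of whatever is put in cannot give; only those on the -y side yield, towards the follower.
- follower (a joint): Black sprung plate at the -y end of the row, top 113 mm above the rack's origin. Value in m: 0 with three cartridges in the row, grows as it is pushed back towards the rack's -y (stop 0.050); about 0.022 with a fourth one in. Its spring presses the row to +y with 4.8 N at 0, plus 80 N/m; friction from this squeeze can hold a half-inserted cartridge up.
- dock: Black copying dock, fixed, 124 x 82 x 46 mm; origin at the middle of its underside. Its slot runs along its x, 81 x 25 mm, open at the top, slot floor 12 mm above the origin. The cartridge stands in it with its axes along the dock's, centre 68 mm above the origin.
- camera_module: bare camera module, green 38 x 38 mm circuit board with a black lens, 26 mm high, lying on the bench; origin at the middle of its underside. A bystander.
- side_cutters: side cutters with red grips, 52 x 107 x 12 mm, lying on the bench; origin at the middle of the underside. A bystander.
- precision_driver_b: precision screwdriver, black handle with blue collar, 150 mm long and 14 mm thick, lying on the bench; origin at the middle of the underside. A bystander.
- lens_cap: round black lens cap, 52 mm across and 9 mm thick, lying on the bench; origin at the middle of the underside. A bystander.
There are look-alikes about, which are no part of the job. Leave any green look-alike of the part that bears cart_mid alone.

How it is judged:
By the outcome, as a careful person would: the job done as asked, in the order asked, and still so for the second after the job is handed in, with the robot touching nothing.
It also fails if it takes over 67 s, if anything falls off the work surface, if the arm or the gripper's body presses on something with over 40 N, if the wrist force passes 120 N, or if a joint passes its speed limit or range.

ROBOT

A 6-joint arm with a two-finger parallel gripper is mounted at the origin on a cart in front of the work surface, level with it; the furniture and walls round the work are solid. World frame = base frame: x ahead of the robot, y to its left, z up, the work surface at z = 0. Lengths are in m, angles in rad, forces in N, time in s.
With the tool pointing down it reaches from about 0.35 to 0.775 m from the base axis. Payload 5.5 kg.
Tool frame: the origin (TCP) lies on the centre line of the jaws, within the pads' length; the fingertips stand 11 mm ahead of it and the grasp point (between the pads) lies 8 mm behind it; z points along the fingers, y is the line along which they close (so a half turn about z gives the same grasp; the last joint's range is limited). The gripper opens to 85 mm and grips with 20 to 120 N. Pads are 22 mm wide; open, the fingers measure 114 mm over their backs; the gripper's body (76 mm by 85 mm) begins 54 mm behind the grasp point. The pads swing forward as they close: fully open they stand 13 mm farther back than shut.
Start: joints at [1.035, 0.313, 0.046, 1.304, 0, 1.431], TCP at [0.222, 0.531, 0.242] pointing down, gripper open.
Joint ranges: [-2.76, 2.76], [-0.86, 1.69], [-1.03, 1.26], [-2.2, 2.34], [-1.47, 1.5], [-3.14, 3.14]. Speed limits (rad/s): [2.57, 2.57, 3.14, 3.14, 3.14, 3.14].

INTERFACE

Orientations are given as a unit quaternion [w, x, y, z].
In Python, from workcell import get_state, eyes, env gives the robot as it stands.
- The arm moves only by the shell command python3 -m inch 'ROWS' [OPENING] [FORCE]. ROWS is JSON, one flat list of numbers, 4 for each row, row after row: the shift along the tool's x, y, z in cm, then the turn about the tool's z in rad. A call has exactly 5 rows; each row shifts and turns the commanded pose from where the row before left it, along the tool's axes as they then stand; what a row does not reach is not made up. A row lasts 1/12 s, in which the tool goes at most 41.7 mm and 7.16 degrees, less where a joint would pass 70% of its speed; a pose out of reach is approached as far as the arm can. A call is refused whole if a number of a shift passes 4.17 or a number of a turn 0.125, either way. A call with a gripper value outside its range is refused whole. OPENING is the opening, from -1 (shut) to 1 (fully open), set as the call begins (- or left out, the last holds). The fingers move at their own pace and stop on an object; FORCE is the grip in N (left out, the last holds). Time passes only in rows, so rows that do not move let the fingers close, or fill a call up. It gives the time, the measured TCP pose, the force, the opening and the grip force at its end, in the units of the state.
- get_state(): the state, without advancing time (a new reading comes with each control period).
- eyes.read_camera(name): name is "side" or "top"; returns the picture (384x512x3 uint8, red, green, blue); there is no depth.
- eyes.camera_info(name): a dict with "fovy" (degrees; the focal length in pixels is half the picture's height over the tangent of half this angle, whatever the lens; pixels are square), "cx", "cy" (the principal point, pixels), "D" ([k1, k2, p1, p2, k3] as OpenCV has them; the pictures are not rectified), "xyz" and "orientation" of the camera in the world. Camera axes: x right, y down, z forward; pixel columns grow to the right and rows downward; lengths in m; the calibration is good to about 2 mm. A picture is of the moment at which its call begins. camera_info takes no time and is no camera call.
- env.hand_in(): hands the job in; it is judged then, once.
The state is a dict: "clock": time; "joint_pos": joint angles; "qvel": joint speeds; "tau": joint torques, N m; "tcp_pos": TCP position; "orientation": TCP orientation; "wrist_force": force on the tool from outside, world axes, zero at the start; "ft_torque": the same for the moment, N m; "finger_gap": finger opening in m; "grip_force": force on a finger pad.
Only numpy, scipy, OpenCV 4.12 (cv2) and the standard library are available. Lean on these libraries where they do the work, as an engineer would, in place of code of your own. Each camera call takes 0.05 s, during which the arm holds its last target. There are 200 camera calls.

## Working session

There is one attempt and no reset: what is moved stays moved. The work goes in short steps, Python scripts to look and compute and a shell command to move; the robot and the scene stay as the last step left them, time stands still between calls to the robot, and variables do not carry over. Pictures are saved under pics/ and viewed, at most 10 in all, crops included, and the job is handed in when it is done.

```bash
mkdir -p pics; ls
python3 - <<'E'
from workcell import get_state, eyes, env
import cv2
s=get_state(); print(s)
for n in("side","top"):
    print(n,eyes.camera_info(n))
    cv2.imwrite(f"pics/{n}0.png",cv2.cvtColor(eyes.read_camera(n),cv2.COLOR_RGB2BGR))
E
```

```text
pics
{'clock': 0.0, 'joint_pos': array([ 1.03540530e+00,  3.13995649e-01,  4.49830636e-02,  1.30355796e+00,
       -6.34037356e-06,  1.43119832e+00]), 'qvel': array([ 6.79803668e-05, -1.88821732e-03, -5.25924422e-05, -1.19996049e-03,
        1.47481250e-03,  5.08898660e-04]), 'tau': array([ 6.78647011e-04, -4.80629253e+01,  2.98532581e+01,  1.93809491e-02,
       -3.91684644e-04, -1.27899713e-05]), 'tcp_pos': array([0.22145209, 0.53013381, 0.24141319]), 'orientation': array([-2.90752254e-04,  1.96607251e-01,  9.80481923e-01, -8.38115961e-04]), 'wrist_force': array([-1.05521427e-01, -2.23011914e-04, -6.63217649e-01]), 'ft_torque': array([-0.03604685, -0.00325908, -0.00620586]), 'grip_force': 0.0, 'finger_gap': 0.08512366365441318}
side {'fovy': 45.46992521320915, 'cx': 247.91023775753277, 'cy': 195.69063979105545, 'D': array([-0.03786364,  0.        ,  0.        ,  0.        ,  0.        ]), 'xyz': array([0.50008207, 0.86074564, 0.58928614]), 'orientation': array([ 0.03407868, -0.05826148,  0.86701425, -0.49369072])}
top {'fovy': 43.75730869419491, 'cx': 257.9196036448468, 'cy': 191.8827637937727, 'D': array([0.05280941, 0.        , 0.        , 0.        , 0.        ]), 'xyz': array([0.51160261, 0.02240347, 1.40678442]), 'orientation': array([-0.03476217,  0.71233596, -0.70066405,  0.02095153])}
```

View pics/side0.png

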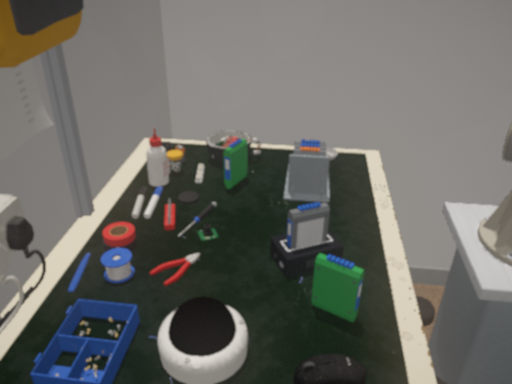

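View pics/top0.png

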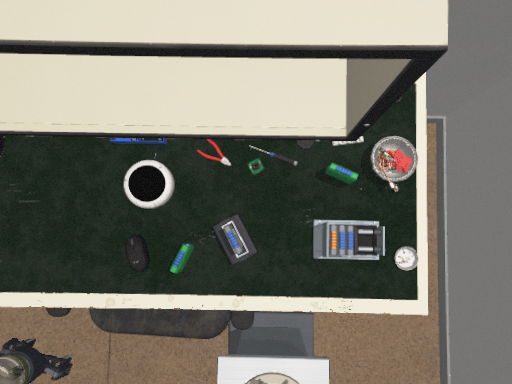

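The side view shows the docked cartridge at (308,225), the rack at (309,170), and green look-alikes at (338,285) and (235,163). In the top view the dock is at (236,240) and the rack at (349,240), with the row running orange (333), blue (342), blue (350), then the follower on the right. The green ones are at (181,258) and (341,173). The grey, blue-handled cartridge in the black dock at (236,240) is the one meant. I'll confirm with an enlarged crop.

```bash
cat > h.py <<'E'
import numpy as np, cv2
from scipy.spatial.transform import Rotation as R
from workcell import get_state, eyes, env
def cam(n):
    c=eyes.camera_info(n); f=192/np.tan(np.radians(c["fovy"]/2))
    K=np.array([[f,0,c["cx"]],[0,f,c["cy"]],[0,0,1]])
    return K,c["D"],np.array(c["xyz"]),R.from_quat(np.roll(c["orientation"],-1)).as_matrix()
def proj(n,P):
    K,D,t,M=cam(n); P=np.atleast_2d(P).astype(float)
    r=cv2.Rodrigues(M.T)[0]
    return cv2.projectPoints(P,r,-M.T@t,K,D)[0].reshape(-1,2)
def ray(n,uv):
    K,D,t,M=cam(n)
    p=cv2.undistortPoints(np.array([[uv]],float),K,D).ravel()
    d=M@np.array([p[0],p[1],1]); return t,d/np.linalg.norm(d)
def onz(n,uv,z):
    t,d=ray(n,uv); return t+d*(z-t[2])/d[2]
def tri(uvs,uvt):
    (a,d),(b,e)=ray("side",uvs),ray("top",uvt)
    s=np.linalg.lstsq(np.c_[d,-e],b-a,rcond=None)[0]
    p,q=a+d*s[0],b+e*s[1]; return (p+q)/2,np.linalg.norm(p-q)
def crop(im,x,y,w,h,k): return cv2.resize(im[y:y+h,x:x+w],None,fx=k,fy=k,interpolation=cv2.INTER_CUBIC)
E
python3 - <<'E'
from h import *
a=cv2.imread("pics/top0.png");b=cv2.imread("pics/side0.png")
c1=crop(a,210,205,190,65,4)
c2=crop(b,260,130,110,80,3.6);c3=crop(b,260,185,110,90,3.6)
m=np.zeros((600,800,3),np.uint8)
m[:260,:760]=c1;m[270:270+c2.shape[0],:c2.shape[1]]=c2;m[270:270+c3.shape[0],400:400+c3.shape[1]]=c3
cv2.imwrite("pics/z1.png",m)
s=get_state()
print(proj("top",s["tcp_pos"]),proj("side",s["tcp_pos"]))
E
```

```text
[[ 50.64370621 349.53299434]] [[583.78057545 353.27567535]]
```

View pics/z1.png

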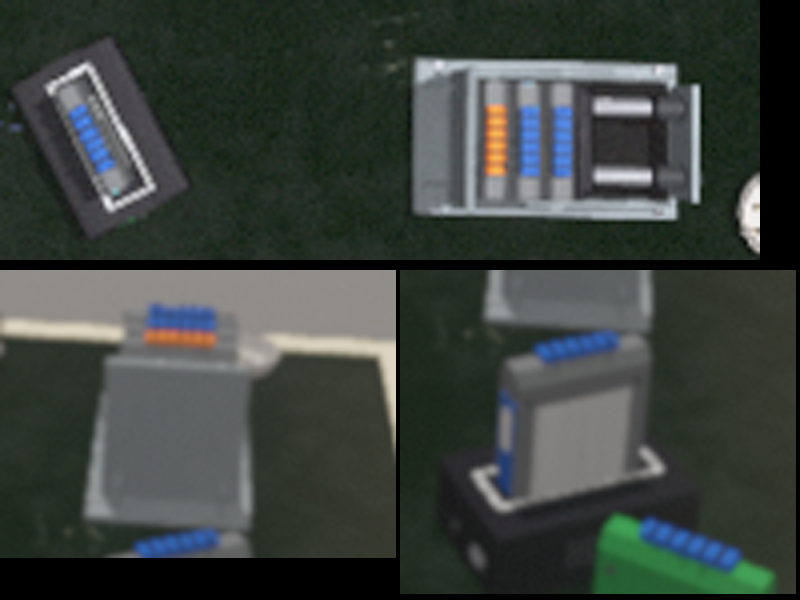

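The crop confirms it: a grey shell with blue ridge and end stripes stands in the black dock (top pixel ~(233,240)). In the rack, orange is at the cheek and the two blue ones are next to the follower, so it goes in between them and the -y blue one yields.

```bash
cat >> h.py <<'E'
def blobs(im,lo,hi,box,amin=4):
    x,y,w,h=box; hsv=cv2.cvtColor(im[y:y+h,x:x+w],cv2.COLOR_BGR2HSV)
    m=cv2.inRange(hsv,lo,hi); n,l,st,c=cv2.connectedComponentsWithStats(m)
    out=[]
    for i in range(1,n):
        if st[i,4]<amin: continue
        q=np.argwhere(l==i)[:,::-1]+[x,y]; C=np.cov(q.T); v=np.linalg.eigh(C)[1][:,1]
        out.append((q.mean(0).round(2),int(st[i,4]),v.round(3),(q.min(0),q.max(0))))
    return out
BL=((100,110,60),(130,255,255)); OR=((3,120,90),(22,255,255))
E
python3 - <<'E'
from h import *
a=cv2.imread("pics/top0.png");b=cv2.imread("pics/side0.png")
for nm,im,c,bx in[("top dock",a,BL,(212,215,45,50)),("top rack B",a,BL,(310,215,75,50)),("top rack O",a,OR,(310,215,75,50)),
 ("side dock",b,BL,(275,195,60,70)),("side rack B",b,BL,(285,130,50,40)),("side rack O",b,OR,(285,130,50,40))]:
    print(nm)
    for o in blobs(im,*c,bx): print("  ",o[0],o[1],o[2],o[3][0],o[3][1])
# rack corners top (rim rails z~.032): crop px -> image
f=lambda x,y,z:onz("top",(210+x/4,205+y/4),z).round(4)
print("rails", [f(*p,.032) for p in((415,58),(415,214),(676,66),(676,218))])
print("dock top",[f(*p,.046) for p in((13,88),(112,38),(187,187),(92,237))])
print("slot",[f(*p,.046) for p in((48,92),(92,66),(155,186),(110,210))])
print("cart end top", [f(*p,.124) for p in((66,85),(114,192))])
E
```

```text
top dock
   [232.22 239.16] 83 [0.458 0.889] [227 231] [238 247]
top rack B
   [342. 240.] 85 [0. 1.] [340 232] [344 248]
   [350.05 240.11] 83 [-0.01  1.  ] [348 232] [352 248]
top rack O
   [333.24 239.94] 87 [-0.022  1.   ] [331 232] [336 248]
side dock
   [308.1  205.64] 131 [-0.986  0.169] [297 202] [319 210]
   [289.09 221.  ] 11 [-0.748 -0.663] [287 219] [291 223]
   [288.62 240.56] 39 [0.035 0.999] [287 235] [290 246]
   [330.61 256.96] 57 [0.695 0.719] [327 253] [334 261]
side rack B
   [309.77 142.95] 92 [-0.999 -0.035] [301 140] [319 145]
side rack O
   [309.2  148.65] 60 [-0.998 -0.066] [301 147] [318 150]
rails [array([ 0.5432, -0.111 ,  0.032 ]), array([ 0.4326, -0.1118,  0.032 ]), array([ 0.5408, -0.296 ,  0.032 ]), array([ 0.4336, -0.2954,  0.032 ])]
dock top [array([0.5168, 0.1752, 0.046 ]), array([0.5534, 0.1055, 0.046 ]), array([0.4492, 0.0503, 0.046 ]), array([0.413 , 0.1167, 0.046 ])]
slot [array([0.5143, 0.1502, 0.046 ]), array([0.5333, 0.1193, 0.046 ]), array([0.4495, 0.0729, 0.046 ]), array([0.4321, 0.1044, 0.046 ])]
cart end top [array([0.5191, 0.1309, 0.124 ]), array([0.4486, 0.0973, 0.124 ])]
```

Run:
```python
from h import *
print("dock cart ridge",tri((308.1,205.64),(232.22,239.16)))
print(" at z.130", onz("top",(232.22,239.16),.130),onz("side",(308.1,205.64),.130))
for n,t in(("b",342),("a",350.05),("o",333.24)): print(n,onz("top",(t,240.05),.126).round(4))
print("orange tri",tri((309.2,148.65),(333.24,239.94)), onz("side",(309.2,148.65),.124))
print("blue tri",tri((309.77,142.95),(346,240.05)))
s=get_state(); M=R.from_quat(np.roll(s["orientation"],-1)).as_matrix(); print(M.round(3), s["tcp_pos"])
```

```text
dock cart ridge (array([0.48600919, 0.11443399, 0.12950737]), np.float64(0.0019112528580994689))
 at z.130 [0.48506361 0.11440431 0.13      ] [0.48697923 0.11526197 0.13      ]
b [ 0.488  -0.1769  0.126 ]
a [ 0.4884 -0.1981  0.126 ]
o [ 0.4875 -0.1538  0.126 ]
orange tri (array([ 0.48890235, -0.1539309 ,  0.12490578]), np.float64(0.00224381302536788)) [ 0.49000489 -0.1558666   0.124     ]
blue tri (array([ 0.48872326, -0.18758961,  0.12493849]), np.float64(0.0011547716188475613))
[[-0.923  0.386 -0.001]
 [ 0.386  0.923 -0.001]
 [ 0.    -0.002 -1.   ]] [0.22146024 0.53014378 0.2415038 ]
```

```bash
cat >> h.py <<'E'
def st(): 
    s=get_state(); M=R.from_quat(np.roll(s["orientation"],-1)).as_matrix(); return s,M
def go(P,yaw):
    s,M=st(); a=np.arctan2(M[1,1],M[0,1]); d=(M.T@(np.array(P)-s["tcp_pos"]))*100
    print("t",round(s["clock"],2),"tcp",s["tcp_pos"].round(4),"F",s["wrist_force"].round(1),"gap",round(s["finger_gap"],4))
    print("shift cm",d.round(2),"turn",round((a-yaw+np.pi/2)%np.pi-np.pi/2,3))
E
python3 -m inch '[0,0,0,0.12, 0,0,0,0.12, 0,0,0,0.12, 0,0,0,0.12, 0,0,0,0.12]' 1 40
python3 -m inch '[0,0,0,0.085, 0,0,0,0, 0,0,0,0, 0,0,0,0, 0,0,0,0]'
python3 -c 'from h import *; go((.4852,.1142,.18),.494)'
```

```text
clock: 0.52
tcp_pos: [0.2215, 0.5303, 0.2418]
orientation: [-0.0, 0.48, 0.877, -0.001]
wrist_force: [0.0, 0.3, 0.4]
finger_gap: 0.0854
grip_force: 0.0
clock: 0.93
tcp_pos: [0.2217, 0.5305, 0.2422]
orientation: [-0.0, 0.514, 0.858, -0.0]
wrist_force: [-0.5, 0.0, 0.3]
finger_gap: 0.0854
grip_force: 0.0
t 0.93 tcp [0.2217 0.5305 0.2422] F [-0.5  0.   0.3] gap 0.0854
shift cm [-49.14   3.59   6.22] turn -0.002
```

```bash
python3 -m inch '[-3.2,0.24,0,0, -3.2,0.24,0,0, -3.2,0.24,0,0, -3.2,0.24,0,0, -3.2,0.24,0,0]' >/dev/null
python3 -m inch '[-3.2,0.24,0,0, -3.2,0.24,0,0, -3.2,0.24,0,0, -3.2,0.24,0,0, -3.2,0.24,0,0]'>/dev/null
python3 -m inch '[-3.2,0.24,1.2,0, -3.2,0.24,1.2,0, -3.2,0.24,1.2,0, -3.2,0.24,1.2,0, -3.2,0.24,1.2,0]'>/dev/null
python3 -m inch '[-1.1,0,0,0, 0,0,0,0, 0,0,0,0, 0,0,0,0, 0,0,0,0]'>/dev/null
python3 - <<'E'
from h import *
go((.4852,.1142,.15),.494)
b=cv2.cvtColor(eyes.read_camera("side"),cv2.COLOR_RGB2BGR)
cv2.imwrite("pics/s1.png",b); cv2.imwrite("pics/z2.png",crop(b,240,110,140,120,5))
s,M=st(); print(proj("side",[s["tcp_pos"],s["tcp_pos"]+M[:,1]*.0425,s["tcp_pos"]-M[:,1]*.0425]))
E
```

```text
t 2.6 tcp [0.4842 0.1154 0.1829] F [-0.6  0.   1. ] gap 0.0853
shift cm [-0.15  0.03  3.29] turn -0.002
[[311.50525481 181.33493088]
 [290.4789836  185.31229807]
 [331.87243808 177.48260748]]
```

View pics/z2.png

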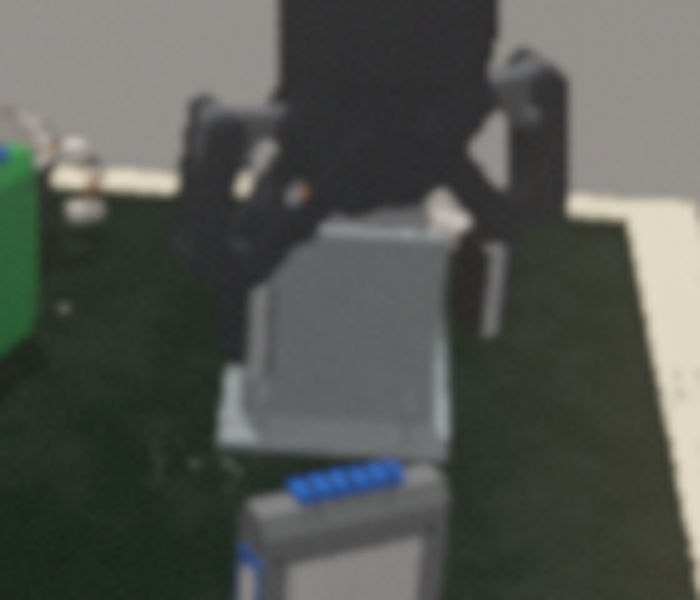

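The side view shows the open fingers straddling, tips at crop (240,365) and (485,340), consistent with the projection. The cartridge's shell top runs from about (240,510) to (447,480). I'll check where the jaws land at shell-top height.

Run:
```python
from h import *
s,M=st()
for P in [(.4852,.1142,.120),(.4842,.1154,.120)]:
    for d in(.039,.0425):
        print(P,d,((proj("side",[np.array(P)+M[:,1]*d,np.array(P)-M[:,1]*d])-[240,110])*5).round(0).tolist(),
          ((proj("top",[np.array(P)+M[:,1]*d,np.array(P)-M[:,1]*d])-[210,205])*4).round(0).tolist())
b=cv2.imread("pics/side0.png")
g=cv2.imread("pics/s1.png")
for y in (212,215,218): print(y,cv2.cvtColor(g,cv2.COLOR_BGR2GRAY)[y,282:336].tolist())
```

```text
(0.4852, 0.1142, 0.12) 0.039 [[251.0, 519.0], [434.0, 480.0]] [[64.0, 84.0], [117.0, 188.0]]
(0.4852, 0.1142, 0.12) 0.0425 [[242.0, 521.0], [442.0, 479.0]] [[62.0, 80.0], [119.0, 193.0]]
(0.4842, 0.1154, 0.12) 0.039 [[253.0, 521.0], [436.0, 482.0]] [[62.0, 86.0], [115.0, 190.0]]
(0.4842, 0.1154, 0.12) 0.0425 [[245.0, 523.0], [444.0, 480.0]] [[60.0, 81.0], [117.0, 195.0]]
212 [44, 42, 43, 43, 45, 53, 62, 77, 93, 113, 124, 127, 124, 122, 120, 117, 113, 107, 99, 95, 93, 90, 92, 96, 99, 98, 98, 99, 99, 100, 100, 100, 99, 99, 97, 95, 93, 92, 91, 89, 88, 86, 85, 83, 81, 81, 77, 66, 51, 45, 45, 43, 46, 45]
215 [40, 40, 41, 40, 44, 54, 66, 72, 74, 79, 89, 96, 99, 100, 100, 99, 100, 99, 98, 97, 96, 95, 93, 93, 90, 90, 88, 85, 84, 83, 82, 80, 82, 80, 80, 79, 79, 78, 79, 80, 79, 80, 79, 72, 71, 75, 75, 62, 50, 47, 45, 45, 47, 44]
218 [38, 39, 39, 39, 45, 57, 70, 75, 76, 73, 79, 84, 86, 85, 84, 83, 81, 80, 79, 79, 79, 79, 80, 79, 79, 78, 78, 79, 79, 80, 81, 83, 86, 89, 93, 98, 104, 108, 112, 117, 120, 114, 99, 85, 80, 78, 71, 61, 52, 48, 46, 48, 49, 49]
```

The outline matches the prediction (237/449 against 239/447), so I'll descend while watching the force.

```bash
python3 -m inch '[-0.15,0.03,1,0, 0,0,1.5,0, 0,0,1.5,0, 0,0,0.6,0, 0,0,0.4,0]' | grep -E "tcp|wrist"
python3 -m inch '[0,0,0.4,0, 0,0,0.4,0, 0,0,0.4,0, 0,0,0,0, 0,0,0,0]' | grep -E "tcp|wrist"
python3 -c 'from h import *; go((.4852,.1142,.080),.494)'
```

```text
tcp_pos: [0.4844, 0.1135, 0.131]
wrist_force: [0.1, 0.0, 0.3]
tcp_pos: [0.4856, 0.1131, 0.1204]
wrist_force: [-0.1, -0.1, 0.7]
t 3.48 tcp [0.4856 0.1131 0.1204] F [-0.1 -0.1  0.7] gap 0.0855
shift cm [0.12 0.02 4.04] turn -0.004
```

```bash
python3 -m inch '[0.1,0.02,0.3,0, 0,0,0.3,0, 0,0,0.4,0, 0,0,0.4,0, 0,0,0,0]' | grep -E "tcp|wrist"
python3 -m inch '[0,0,0.5,0, 0,0,0.6,0, 0,0,0.8,0, 0,0,0.7,0, 0,0,0,0]' | grep -E "tcp|wrist"
python3 -c 'from h import *; go((.4852,.1142,.080),.494)'
```

```text
tcp_pos: [0.4846, 0.1141, 0.1053]
wrist_force: [0.0, 0.1, 0.3]
tcp_pos: [0.4839, 0.114, 0.0784]
wrist_force: [0.2, -0.0, -0.1]
t 4.32 tcp [0.4839 0.114  0.0784] F [ 0.2 -0.  -0.1] gap 0.0853
shift cm [-0.04  0.12 -0.16] turn -0.004
```

```bash
python3 -m inch '[0,0.1,0,0, 0,0,0,0, 0,0,0,0, 0,0,0,0, 0,0,0,0]' -1 70 | grep -vE "orien"
python3 -m inch '[0,0,0,0, 0,0,0,0, 0,0,0,0, 0,0,0,0, 0,0,0,0]' | grep -vE "orien"
python3 -m inch '[0,0,-0.5,0, 0,0,-1,0, 0,0,-1,0, 0,0,-1,0, 0,0,0,0]' | grep -vE "orien"
```

```text
clock: 4.73
tcp_pos: [0.4861, 0.1146, 0.0803]
wrist_force: [0.1, -0.4, -1.8]
finger_gap: 0.0771
grip_force: 83.7
clock: 5.15
tcp_pos: [0.4861, 0.1146, 0.0803]
wrist_force: [0.4, -0.6, -1.5]
finger_gap: 0.0773
grip_force: 83.7
clock: 5.57
tcp_pos: [0.4881, 0.1147, 0.1183]
wrist_force: [0.9, -0.5, -1.6]
finger_gap: 0.0772
grip_force: 83.9
```

```bash
python3 -m inch '[0,0,-2.5,0, 0,0,-2.5,0, 0,0,-2.5,0, 0,0,-2.5,0, 0,0,0,0]' >/dev/null
python3 -m inch '[0,0,0,0.1, 0,0,0,0.1, 0,0,0,0.1, 0,0,0,0.1, 0,0,0,0.1]' >/dev/null
python3 -m inch '[0,0,0,0, 0,0,0,0, 0,0,0,0, 0,0,0,0, 0,0,0,0]' | grep -vE "orien"
python3 -c 'from h import *; go((.4885,-.188,.218),0)'
```

```text
clock: 6.82
tcp_pos: [0.4861, 0.1146, 0.2152]
wrist_force: [-0.4, -0.3, -1.2]
finger_gap: 0.0774
grip_force: 84.5
t 6.82 tcp [0.4861 0.1146 0.2152] F [-0.4 -0.3 -1.2] gap 0.0774
shift cm [-30.25   0.51  -0.28] turn -0.009
```

```bash
python3 -m inch '[-2.5,0,-0.06,0, -3,0.1,-0.06,0, -3,0.1,-0.06,0, -3,0.1,-0.06,0, -3,0.1,-0.06,0]' >/dev/null
python3 -m inch '[-3,0.1,0,-0.008, -3,0,0,0, -3,0,0,0, -3,0,0,0, -2.5,0,0,0]' >/dev/null
python3 -m inch '[-1,0,0,0, -0.25,0,0,0, 0,0,0,0, 0,0,0,0, 0,0,0,0]' | grep -vE "orien"
python3 - <<'E'
from h import *
go((.4885,-.188,.218),0)
b=cv2.cvtColor(eyes.read_camera("side"),cv2.COLOR_RGB2BGR)
t=cv2.cvtColor(eyes.read_camera("top"),cv2.COLOR_RGB2BGR)
m=np.zeros((480,800,3),np.uint8); m[:480,:400]=crop(b,270,80,80,96,5); m[:480,400:]=crop(t,310,195,80,96,5)
cv2.imwrite("pics/z3.png",m)
E
```

```text
clock: 8.07
tcp_pos: [0.489, -0.1866, 0.2183]
wrist_force: [-0.7, 0.1, -1.7]
finger_gap: 0.0771
grip_force: 84.5
t 8.07 tcp [ 0.489  -0.1866  0.2183] F [-0.7  0.1 -1.7] gap 0.0771
shift cm [-0.14 -0.05  0.03] turn -0.0
```

View pics/z3.png

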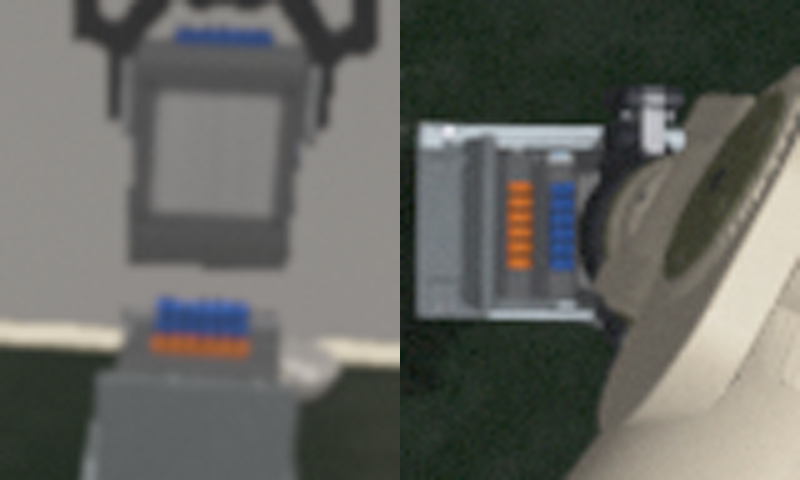

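Run:
```python
from h import *
p=lambda P:((proj("side",P)-[270,80])*5).round(0).tolist()
P=np.array([.489,-.1866,.2183-.0683])
for yy in(-.1866,-.1830,-.190):
  print(yy,"foot",p([P+[.039,yy+.1866+.0035,0],P+[-.039,yy+.1866+.0035,0]]),"ridge top front",p([P+[.023,yy+.1866+.006,.118],P+[-.023,yy+.1866+.006,.118]]))
print("rack orange front top",p([[.4885+.023,-.1538+.006,.126],[.4885-.023,-.1538+.006,.126]]))
print("rack a back top",p([[.4885+.023,-.1983-.006,.126],[.4885-.023,-.1983-.006,.126]]))
```

```text
-0.1866 foot [[122.0, 267.0], [284.0, 276.0]] ridge top front [[169.0, 33.0], [270.0, 38.0]]
-0.183 foot [[122.0, 270.0], [284.0, 278.0]] ridge top front [[169.0, 36.0], [270.0, 40.0]]
-0.19 foot [[123.0, 264.0], [284.0, 273.0]] ridge top front [[170.0, 31.0], [270.0, 35.0]]
rack orange front top [[151.0, 344.0], [248.0, 349.0]]
rack a back top [[155.0, 297.0], [248.0, 302.0]]
```

The side view shows the cartridge hanging straight above the row. Its foot spans crop x 128-289, about 2 mm toward -x of the row, so I'll correct x and descend gently.

```bash
python3 -m inch '[-0.15,0.15,0.5,0, 0,0,0.5,0, 0,0,0.5,0, 0,0,0.4,0, 0,0,0,0]' | grep -E "tcp|wrist"
python3 -m inch '[0,0,0.2,0, 0,0,0.2,0, 0,0,0,0, 0,0,0,0, 0,0,0,0]' | grep -E "tcp|wrist"
python3 -m inch '[0,0,0.2,0, 0,0,0,0, 0,0,0,0, 0,0,0,0, 0,0,0,0]' | grep -E "tcp|wrist"
```

```text
tcp_pos: [0.4899, -0.189, 0.1979]
wrist_force: [0.1, -0.2, -1.4]
tcp_pos: [0.4907, -0.1896, 0.1954]
wrist_force: [0.4, -0.1, -0.4]
tcp_pos: [0.4909, -0.1897, 0.1936]
wrist_force: [0.0, -1.1, 0.6]
```

```bash
python3 -m inch '[0,0,-0.3,0, 0.17,0,0,0, 0,0,0.3,0, 0,0,0,0, 0,0,0,0]' | grep -E "tcp|wrist"
python3 -m inch '[0,0,0.2,0, 0,0,0,0, 0,0,0,0, 0,0,0,0, 0,0,0,0]' | grep -E "tcp|wrist"
python3 -m inch '[0,0,0.2,0, 0,0,0,0, 0,0,0,0, 0,0,0,0, 0,0,0,0]' | grep -E "tcp|wrist"
```

```text
tcp_pos: [0.4902, -0.1875, 0.1927]
wrist_force: [0.2, -1.0, -2.0]
tcp_pos: [0.4905, -0.1877, 0.1912]
wrist_force: [-0.6, 0.4, -2.4]
tcp_pos: [0.4908, -0.1875, 0.1895]
wrist_force: [0.3, 3.2, 1.3]
```

```bash
python3 -m inch '[0.05,0,0.1,0, 0,0,0,0, 0,0,0,0, 0,0,0,0, 0,0,0,0]' | grep -E "tcp|wrist"
python3 -m inch '[0,0,0.2,0, 0,0,0,0, 0,0,0,0, 0,0,0,0, 0,0,0,0]' | grep -E "tcp|wrist"
python3 -m inch '[0,0,0.2,0, 0,0,0,0, 0,0,0,0, 0,0,0,0, 0,0,0,0]' | grep -E "tcp|wrist"
```

```text
tcp_pos: [0.4909, -0.1875, 0.189]
wrist_force: [-0.2, 2.9, 5.9]
tcp_pos: [0.4912, -0.188, 0.1873]
wrist_force: [0.1, 0.9, 6.3]
tcp_pos: [0.4915, -0.1885, 0.1857]
wrist_force: [-0.7, 0.7, 7.5]
```

```bash
python3 -m inch '[-0.15,0,0,0, -0.1,0,0.1,0, 0,0,0,0, 0,0,0,0, 0,0,0,0]' | grep -E "tcp|wrist"
python3 -m inch '[-0.15,0,0.2,0, 0,0,0,0, 0,0,0,0, 0,0,0,0, 0,0,0,0]' | grep -E "tcp|wrist"
python3 -m inch '[-0.15,0,0.3,0, 0,0,0,0, 0,0,0,0, 0,0,0,0, 0,0,0,0]' | grep -E "tcp|wrist"
```

```text
tcp_pos: [0.4913, -0.1897, 0.184]
wrist_force: [0.5, 3.7, 5.8]
tcp_pos: [0.491, -0.1909, 0.1816]
wrist_force: [2.0, 5.2, 4.5]
tcp_pos: [0.4911, -0.1922, 0.1787]
wrist_force: [0.5, 5.9, 4.3]
```

```bash
python3 -m inch '[-0.15,0,0.3,0, 0,0,0,0, -0.13,0,0.3,0, 0,0,0,0, 0,0,0,0]' | grep -E "tcp|wrist"
python3 -m inch '[-0.15,0,0.3,0, 0,0,0,0, -0.13,0,0.3,0, 0,0,0,0, 0,0,0,0]' | grep -E "tcp|wrist"
python3 -m inch '[-0.15,0,0.3,0, 0,0,0,0, -0.13,0,0.3,0, 0,0,0,0, 0,0,0,0]' | grep -E "tcp|wrist"
```

```text
tcp_pos: [0.4908, -0.1948, 0.1723]
wrist_force: [1.3, 6.2, 3.5]
tcp_pos: [0.4907, -0.1975, 0.1662]
wrist_force: [1.5, 5.9, 3.3]
tcp_pos: [0.4905, -0.2001, 0.16]
wrist_force: [1.4, 7.0, 2.0]
```

```bash
python3 -m inch '[0,0,0.3,0, 0,0,0.2,0, 0,0,0,0, 0,0,0,0, 0,0,0,0]' | grep -E "tcp|wrist"
python3 -m inch '[0,0,0.3,0, 0,0,0.2,0, 0,0,0,0, 0,0,0,0, 0,0,0,0]' | grep -E "tcp|wrist"
python3 -m inch '[0,0,0.3,0, 0,0,0.2,0, 0,0,0,0, 0,0,0,0, 0,0,0,0]' | grep -E "tcp|wrist"
```

```text
tcp_pos: [0.4903, -0.1997, 0.1548]
wrist_force: [1.7, 5.8, 1.4]
tcp_pos: [0.4902, -0.1996, 0.1498]
wrist_force: [0.4, 7.1, 2.5]
tcp_pos: [0.4902, -0.1994, 0.1449]
wrist_force: [0.8, 8.2, 3.8]
```

```bash
python3 -m inch '[0,0,0.3,0, 0,0,0.2,0, 0,0,0,0, 0,0,0,0, 0,0,0,0]' | grep -E "tcp|wrist"
python3 -m inch '[0,0,0.3,0, 0,0,0.2,0, 0,0,0,0, 0,0,0,0, 0,0,0,0]' | grep -E "tcp|wrist"
python3 -m inch '[0,0,0.3,0, 0,0,0.2,0, 0,0,0,0, 0,0,0,0, 0,0,0,0]' | grep -E "tcp|wrist"
python3 - <<'E'
from h import *
b=cv2.cvtColor(eyes.read_camera("side"),cv2.COLOR_RGB2BGR)
t=cv2.cvtColor(eyes.read_camera("top"),cv2.COLOR_RGB2BGR)
m=np.zeros((480,800,3),np.uint8); m[:480,:400]=crop(b,270,80,80,96,5); m[:480,400:]=crop(t,310,195,80,96,5)
cv2.imwrite("pics/z4.png",m)
E
```

```text
tcp_pos: [0.4903, -0.1992, 0.1399]
wrist_force: [1.0, 8.6, 3.5]
tcp_pos: [0.4903, -0.1991, 0.135]
wrist_force: [0.8, 9.3, 4.8]
tcp_pos: [0.4904, -0.1989, 0.1301]
wrist_force: [1.9, 9.5, 4.9]
```

View pics/z4.png

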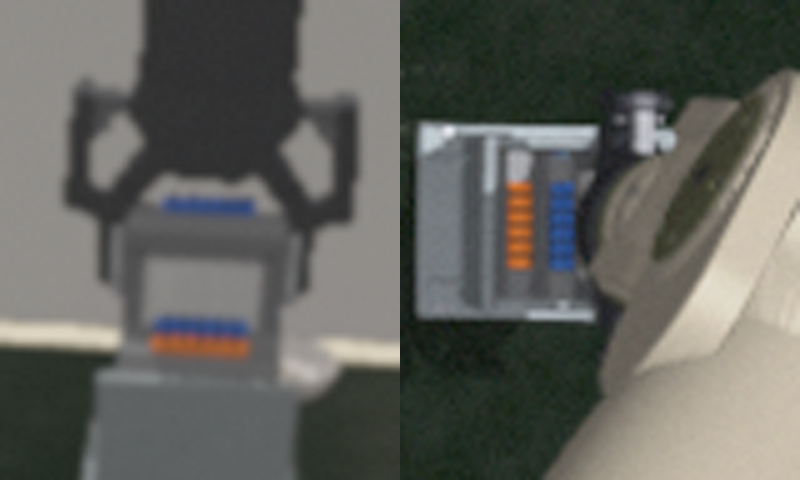

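Half in: orange and the near blue cartridge are unmoved and down at crop (200,335), and the held one stands straight. I'll continue down.

```bash
python3 -m inch '[0,0,0.3,0, 0,0,0.2,0, 0,0,0,0, 0,0,0,0, 0,0,0,0]' | grep -E "tcp|wrist"
python3 -m inch '[0,0,0.3,0, 0,0,0.2,0, 0,0,0,0, 0,0,0,0, 0,0,0,0]' | grep -E "tcp|wrist"
python3 -m inch '[0,0,0.3,0, 0,0,0.2,0, 0,0,0,0, 0,0,0,0, 0,0,0,0]' | grep -E "tcp|wrist"
```

```text
tcp_pos: [0.4905, -0.1989, 0.1254]
wrist_force: [0.4, 10.1, 6.4]
tcp_pos: [0.4907, -0.1989, 0.1207]
wrist_force: [0.6, 10.7, 8.5]
tcp_pos: [0.4909, -0.1989, 0.1161]
wrist_force: [1.2, 11.0, 11.1]
```

Resistance is rising to about 13 N net, so instead of forcing it I'll ease the neighbour over by 10 mm and let it back.

```bash
python3 -m inch '[-0.2,0,-0.1,0, -0.2,0,0,0, -0.2,0,0,0, -0.2,0,0,0, -0.2,0,0,0]' | grep -E "tcp|wrist"
python3 -m inch '[0,0,0,0, 0,0,0,0, 0.2,0,0,0, 0.2,0,0,0, 0.2,0,0,0]' | grep -E "tcp|wrist"
python3 -m inch '[0.2,0,0,0, 0.2,0,0,0, 0,0,0,0, 0,0,0,0, 0,0,0,0]' | grep -E "tcp|wrist"
python3 -m inch '[0,0,0.2,0, 0,0,0.2,0, 0,0,0,0, 0,0,0,0, 0,0,0,0]' | grep -E "tcp|wrist"
```

```text
tcp_pos: [0.4907, -0.2077, 0.1162]
wrist_force: [2.5, 14.5, 7.3]
tcp_pos: [0.4907, -0.2033, 0.1164]
wrist_force: [0.7, 8.0, 6.4]
tcp_pos: [0.4907, -0.1989, 0.1165]
wrist_force: [1.6, 10.6, 6.7]
tcp_pos: [0.4908, -0.1989, 0.1128]
wrist_force: [1.0, 10.9, 8.2]
```

```bash
python3 -m inch '[0,0,0.2,0, 0,0,0.2,0, 0,0,0,0, 0,0,0,0, 0,0,0,0]' | grep -E "tcp|wrist"
python3 -m inch '[0,0,0.2,0, 0,0,0.2,0, 0,0,0,0, 0,0,0,0, 0,0,0,0]' | grep -E "tcp|wrist"
python3 -m inch '[0,0,0.2,0, 0,0,0.2,0, 0,0,0,0, 0,0,0,0, 0,0,0,0]' | grep -E "tcp|wrist"
```

```text
tcp_pos: [0.491, -0.1989, 0.1091]
wrist_force: [0.7, 11.0, 11.7]
tcp_pos: [0.4911, -0.1989, 0.1053]
wrist_force: [1.0, 12.1, 12.8]
tcp_pos: [0.4912, -0.1989, 0.1016]
wrist_force: [0.8, 12.0, 13.3]
```

```bash
python3 -m inch '[-0.2,0,-0.15,0, -0.2,0,0,0, -0.2,0,0,0, -0.2,0,0,0, -0.2,0,0,0]' | grep -E "tcp|wrist"
python3 -m inch '[-0.1,0,0,0, 0,0,0,0, 0.2,0,0,0, 0.2,0,0,0, 0.2,0,0,0]' | grep -E "tcp|wrist"
python3 -m inch '[0.2,0,0,0, 0.25,0,0,0, 0,0,0,0, 0,0,0,0, 0,0,0,0]' | grep -E "tcp|wrist"
python3 -m inch '[0,0,0.2,0, 0,0,0.2,0, 0,0,0,0, 0,0,0,0, 0,0,0,0]' | grep -E "tcp|wrist"
```

```text
tcp_pos: [0.4903, -0.2093, 0.1014]
wrist_force: [1.4, 9.6, 3.5]
tcp_pos: [0.4903, -0.2055, 0.1013]
wrist_force: [1.7, 5.4, 1.3]
tcp_pos: [0.4903, -0.2006, 0.1013]
wrist_force: [1.6, 6.1, -0.5]
tcp_pos: [0.4898, -0.2006, 0.097]
wrist_force: [0.5, 5.7, -0.4]
```

The foot came along: the vertical force is near zero. I'll keep going down.

```bash
python3 -m inch '[0,0,0.2,0, 0,0,0.2,0, 0,0,0,0, 0,0,0,0, 0,0,0,0]' | grep -E "tcp|wrist"
python3 -m inch '[0,0,0.2,0, 0,0,0.2,0, 0,0,0,0, 0,0,0,0, 0,0,0,0]' | grep -E "tcp|wrist"
python3 -m inch '[0,0,0.2,0, 0,0,0.2,0, 0,0,0,0, 0,0,0,0, 0,0,0,0]' | grep -E "clock|tcp|wrist"
```

```text
tcp_pos: [0.4896, -0.2006, 0.093]
wrist_force: [-0.0, 7.3, -0.7]
tcp_pos: [0.4895, -0.2006, 0.089]
wrist_force: [0.4, 6.5, -0.7]
clock: 24.1
tcp_pos: [0.4895, -0.2006, 0.085]
wrist_force: [0.2, 6.6, 0.2]
```

```bash
python3 -m inch '[0,0,0.2,0, 0,0,0.2,0, 0.1,0,0,0, 0,0,0,0, 0,0,0,0]' | grep -E "tcp|wrist"
python3 -m inch '[0.05,0,0,0, 0,0,0,0, 0,0,0,0, 0,0,0,0, 0,0,0,0]' | grep -E "tcp|wrist"
python3 -m inch '[0,0,0,0, 0,0,0,0, 0,0,0,0, 0,0,0,0, 0,0,0,0]' 1 | grep -vE "orien"
python3 -m inch '[0,0,0,0, 0,0,0,0, 0,0,0,0, 0,0,0,0, 0,0,0,0]' | grep -vE "orien"
```

```text
tcp_pos: [0.4895, -0.1997, 0.081]
wrist_force: [-0.2, 5.3, -0.1]
tcp_pos: [0.4895, -0.1993, 0.081]
wrist_force: [-0.7, 5.6, -0.7]
clock: 25.35
tcp_pos: [0.4907, -0.2007, 0.082]
wrist_force: [0.4, 0.6, -0.5]
finger_gap: 0.085
grip_force: 0.0
clock: 25.77
tcp_pos: [0.4906, -0.2002, 0.0818]
wrist_force: [-0.3, -0.1, 0.4]
finger_gap: 0.0854
grip_force: 0.0
```

```bash
python3 -m inch '[0,0,-0.5,0, 0,0,-1,0, 0,0,-1.5,0, 0,0,-2,0, 0,0,-2,0]' | grep -E "tcp|wrist"
python3 -m inch '[0,0,-2,0, 0,0,0,0, 0,0,0,0, 0,0,0,0, 0,0,0,0]' -1 30| grep -E "tcp|wrist"
python3 -m inch '[0,0,0,0, 0,0,0,0, 0,0,0,0, 0,0,0,0, 0,0,0,0]' | grep -vE "orien"
python3 - <<'E'
from h import *
b=cv2.cvtColor(eyes.read_camera("side"),cv2.COLOR_RGB2BGR)
t=cv2.cvtColor(eyes.read_camera("top"),cv2.COLOR_RGB2BGR)
m=np.zeros((480,800,3),np.uint8); m[:480,:400]=crop(b,270,80,80,96,5); m[:480,400:]=crop(t,310,195,80,96,5)
cv2.imwrite("pics/z5.png",m)
E
```

```text
tcp_pos: [0.4904, -0.2001, 0.1532]
wrist_force: [0.1, -0.3, -0.0]
tcp_pos: [0.49, -0.1998, 0.171]
wrist_force: [-0.4, -0.5, 0.0]
clock: 27.02
tcp_pos: [0.4905, -0.2001, 0.1715]
wrist_force: [-0.5, -1.0, -0.1]
finger_gap: 0.0003
grip_force: 0.0
```

View pics/z5.png

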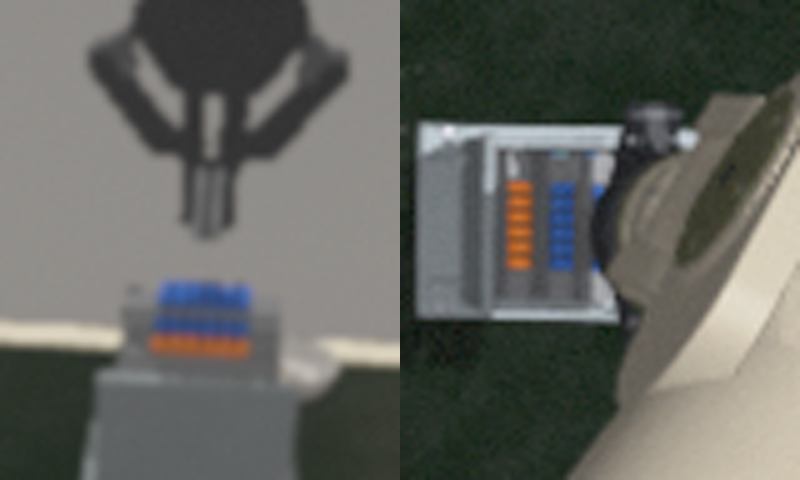

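The cartridge stands upright, slightly proud (blue ridge at crop (205,293) above b's at (200,328)), and the closed fingers are over it. Now I'll press gently.

```bash
python3 -m inch '[0,0,0.8,0, 0,0,0.8,0, 0,0,0.6,0, 0,0,0.2,0, 0,0,0,0]' | grep -E "tcp|wrist"
for i in 1; do python3 -m inch '[0,0,0.2,0, 0,0,0,0, 0,0,0.15,0, 0,0,0,0, 0,0,0,0]' | grep -E "tcp|wrist"; done
python3 -m inch '[0,0,0.15,0, 0,0,0,0, 0,0,0.15,0, 0,0,0,0, 0,0,0,0]' | grep -E "tcp|wrist"
python3 -m inch '[0,0,0.15,0, 0,0,0,0, 0,0,0.1,0, 0,0,0,0, 0,0,0,0]' | grep -E "tcp|wrist"
```

```text
tcp_pos: [0.4899, -0.1997, 0.1465]
wrist_force: [-0.5, -0.7, -0.1]
tcp_pos: [0.4907, -0.2002, 0.1444]
wrist_force: [-0.9, -0.5, 0.7]
tcp_pos: [0.4907, -0.2002, 0.1413]
wrist_force: [0.2, 0.7, 0.5]
tcp_pos: [0.491, -0.2002, 0.1392]
wrist_force: [0.7, 2.2, 5.5]
```

```bash
python3 -m inch '[0,0,0.1,0, 0,0,0,0, 0,0,0.1,0, 0,0,0,0, 0,0,0,0]' | grep -E "tcp|wrist"
python3 -m inch '[0,0,0.1,0, 0,0,0,0, 0,0,0,0, 0,0,0,0, 0,0,0,0]' | grep -E "tcp|wrist"
python3 -m inch '[0,0,0.1,0, 0,0,0,0, 0,0,0,0, 0,0,0,0, 0,0,0,0]' | grep -E "tcp|wrist"
```

```text
tcp_pos: [0.491, -0.2003, 0.1372]
wrist_force: [0.5, 1.0, 5.4]
tcp_pos: [0.491, -0.2003, 0.137]
wrist_force: [-1.3, 2.0, 11.2]
tcp_pos: [0.491, -0.2003, 0.1369]
wrist_force: [-3.3, 3.8, 17.5]
```

It stopped hard at TCP z 0.137, exactly the expected home height. I'll retract clear and inspect.

```bash
python3 -m inch '[0,0,-0.5,0, 0,0,-1.5,0, 0,0,-2.5,0, 0,0,-2.5,0, 0,0,-2.5,0]' | grep -E "tcp|wrist"
python3 -m inch '[2,0,-1,0, 3,0,0,0, 3.5,0,0,0, 3.5,0,0,0, 3.5,0,0,0]' >/dev/null
python3 -m inch '[3.5,0,0,0, 3.5,0,0,0, 3.5,0,0,0, 2,0,0,0, 0,0,0,0]' | grep -E "clock|tcp|wrist"
python3 -m inch '[0,0,0,0, 0,0,0,0, 0,0,0,0, 0,0,0,0, 0,0,0,0]' >/dev/null
python3 - <<'E'
from h import *
b=cv2.cvtColor(eyes.read_camera("side"),cv2.COLOR_RGB2BGR)
t=cv2.cvtColor(eyes.read_camera("top"),cv2.COLOR_RGB2BGR)
cv2.imwrite("pics/tf.png",t);cv2.imwrite("pics/sf.png",b)
m=np.zeros((480,800,3),np.uint8); m[:480,:400]=crop(b,270,80,80,96,5); m[:480,400:]=crop(t,310,195,80,96,5)
cv2.imwrite("pics/z6.png",m)
for nm,im,c,bx in[("top B",t,BL,(310,215,75,50)),("top O",t,OR,(310,215,75,50))]:
    for o in blobs(im,*c,bx): print(nm,o[0],o[1],o[2],onz("top",o[0],.126).round(4))
p=lambda P:((proj("side",P)-[270,80])*5).round(0).tolist()
for y in(-.1538,-.1769,-.199,-.221): print(y,p([[.4885+.023,y,.126],[.4885-.023,y,.126]]))
E
```

```text
tcp_pos: [0.4898, -0.1999, 0.2299]
wrist_force: [0.9, 0.1, -0.8]
clock: 31.28
tcp_pos: [0.4903, 0.0831, 0.2392]
wrist_force: [-0.6, -0.2, -0.3]
top B [342. 240.] 85 [0. 1.] [ 0.4881 -0.1769  0.126 ]
top B [350.02 240.1 ] 84 [-0.009  1.   ] [ 0.4882 -0.198   0.126 ]
top B [358.52 240.6 ] 81 [-0.026  1.   ] [ 0.4874 -0.2203  0.126 ]
top O [333.27 240.02] 88 [-0.011  1.   ] [ 0.4876 -0.1539  0.126 ]
-0.1538 [[151.0, 339.0], [248.0, 344.0]]
-0.1769 [[153.0, 319.0], [248.0, 324.0]]
-0.199 [[155.0, 301.0], [248.0, 306.0]]
-0.221 [[156.0, 284.0], [248.0, 288.0]]
```

View pics/z6.png

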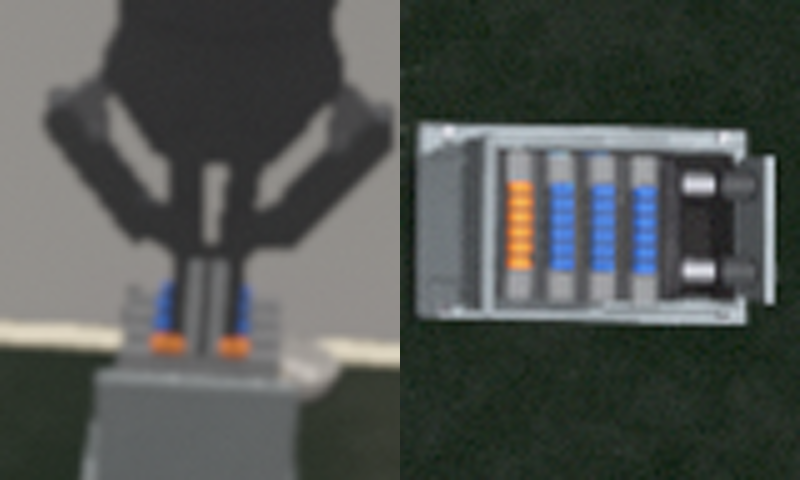

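From the top all four stand evenly (y = -0.154, -0.177, -0.198, -0.220). One side look with the arm out of the way will check that they are level.

```bash
python3 -m inch '[0,-2,0,0, 0,-3,0,0, 0,-3,0,0, 0,-2,0,0, 0,0,0,0]' | grep -E "clock|tcp|wrist"
python3 -m inch '[0,0,-3,0, 0,0,-3,0, 0,0,0,0, 0,0,0,0, 0,0,0,0]' >/dev/null
python3 - <<'E'
from h import *
b=cv2.cvtColor(eyes.read_camera("side"),cv2.COLOR_RGB2BGR)
t=cv2.cvtColor(eyes.read_camera("top"),cv2.COLOR_RGB2BGR)
m=np.zeros((600,800,3),np.uint8); m[:400,:400]=crop(b,280,120,50,50,8)
t0=cv2.imread("pics/top0.png"); m[:384,400:]=cv2.resize(t,None,fx=1,fy=1)[:,:400]
m[400:560,400:]=0; m[400:600,:250]=crop(cv2.imread("pics/side0.png"),280,120,50,40,5)
cv2.imwrite("pics/z7.png",m)
for o in blobs(b,*BL,(285,125,50,30)): print(o[0],o[1],o[3])
p=lambda P:proj("side",P).round(1).tolist()
for y,z in((-.1769,.126),(-.199,.126),(-.221,.126),(-.221,.136)): print(y,z,p([[.4885,y-.006,z],[.4885,y+.006,z]]))
E
```

```text
clock: 32.22
tcp_pos: [0.3872, 0.0799, 0.2398]
wrist_force: [-1.0, 0.3, -0.7]
[309.91 141.24] 150 (array([301, 137]), array([319, 145]))
-0.1769 0.126 [[310.1, 143.3], [310.0, 145.4]]
-0.199 0.126 [[310.3, 139.7], [310.2, 141.7]]
-0.221 0.126 [[310.4, 136.3], [310.3, 138.1]]
-0.221 0.136 [[310.7, 132.6], [310.6, 134.5]]
```

View pics/z7.png

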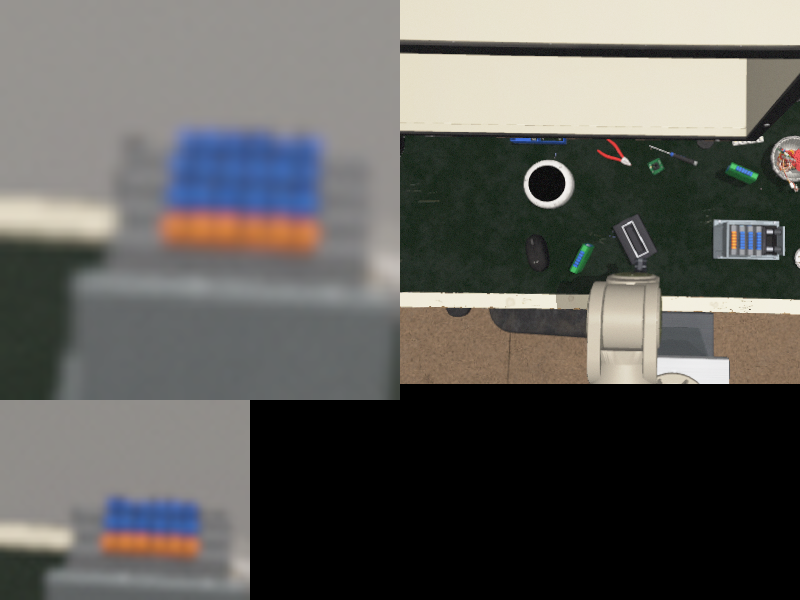

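All the ridges are level: the blue band in the side view spans rows 137-145, as predicted for z = 0.126. The dock is empty and the bystanders are unmoved, so I'm handing in.

```bash
python3 -c 'from workcell import env; print(env.hand_in())'
```

```text
the job is handed in; nothing more can be done
None
```

The blue-handled cartridge is out of the dock and stands fully home in the rack between the two blue ones, level with the others; the other things on the bench look unmoved in the pictures, and the job is handed in at about 33 s.

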